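# Clip the jar turntable's spindle

### The job

Take the small white spring clip from the grey board, and push it sideways into the groove just above the collar of the jar turntable's spindle until it snaps fully home round the shaft, then let go. The spindle is not always at quite the same height or place, so feel your way, and press gently: never load the clip against the turntable with more than 30 N, counting all its contacts (about one and a half times your push). Leave the larger clip, the jars and the other things where they are.

Things in the scene. Friction and masses are not known exactly. Their poses are not given: they have to be found in the camera images.
- clip: The clip to fit, the smaller of two: flat white plastic U, 65 mm long, 33 wide, 6 thick, about 50 g, flat on the board (top 10 mm above the table). Origin: on its underside, where the shaft's centre comes to sit; z up, x out of the open mouth. Spring arms along x, inner faces at y = +-10.5 mm; the bridge that stops the shaft at x = -10.5; a tail 18 mm wide back to x = -54 with a tab.
- tab (a point): Centre of the clip's grip tab: an upright block 14 mm long (clip x), 12 mm wide (clip y), from 6 to 36 mm above the clip's underside; this point is at clip x = -46, y = 0, z = 22 mm. Pinch it across its 12 mm width.
- mouth (a point): Middle of the clip's mouth, clip x = 8 mm, underside. Each arm ends here in a round lip, 3 mm radius, centred at y = +-10.5: 15 mm between them, frontmost at x = 11. They must spring 2.5 mm apart each to pass the 20 mm neck. That takes a push of 4 to 8 N, until the shaft's centre is about 8 mm from the clip's origin; then the clip snaps home and is held.
- machine: The jar turntable, fixed: white base 220 mm square with an aluminium disc 250 mm across, top 45 mm above the table; it does not turn. Origin under its centre, on the table. Jars stand on the disc 88 mm from the centre, at 0 and +-77 degrees from machine x; the -x side is open: the clip goes in from there, mouth along machine +x, tab to -x (20 degrees off do no harm).
- axis (a point): Nominal centre of the steel spindle amid the disc, at its collar's top, 58 mm above the table. Collar 60 mm across, flat; above it the groove, 8 mm high with a neck 20 mm across; then a head 28 mm across, 17 high. The true centre lies up to 2.5 mm from here along machine x, the collar up to 10 mm higher or lower: feel for it. Seated, the clip lies on the collar, its origin at the true centre.
- big_clip: Bystander: a larger white clip of the same kind, 48 mm wide, with the same tab at the same place of its frame; also on the board. It does not fit; leave it.
- jar0: Bystander: filled white jar, 52 mm across, 48 mm tall, on the disc; origin under its centre.
- jar1: Bystander: as jar0, on the disc on the far side.
- jar2: Bystander: as jar0, on the disc.
- jar_tall: Bystander: filled white jar, 66 mm across, 85 mm tall, on the table.
- jar_shut: Bystander: shut white jar, 60 mm across, 60 mm tall, on the table.
- spatula: Bystander: spatula lying on the table.
- lid: Bystander: loose white jar lid, 66 mm across, 12 mm thick, on the table.
Not all that is in view belongs to the job. What is shaped like the clip but blue or red is not meant.

How it is judged (in metres and radians):
On the way, in this order (a step that is already met when the one before it is completed fails the run):
1. the small clip is lifted off the board (height (world z) of clip above 0.035 m), for 0.1 s.
2. the clip is seated in the spindle's groove (horizontal distance between clip and axis below 0.0045 m and z of clip in the frame of machine between 0.0465 and 0.0715 m and angle between clip's own z axis and vertical below 0.15 rad), for 0.2 s.
At the end, for the whole second after the job is handed in: The small clip sits in the spindle's groove, snapped fully home: its origin within 4.5 mm horizontally of the nominal axis (spindle play of 2.5 mm included), its underside 46.5 to 71.5 mm above the table (under the head, on or above the collar), level within 0.15 rad, at rest and let go (all of step 2 and linear speed of clip below 0.01 m/s and not (contact force between the fingers and clip above 0.1 N)); the robot touches nothing.
It fails at once if the clip is loaded against the turntable or its spindle with more than 30 N (contact force between clip and machine above 30 N).
It fails at once if the robot presses on the turntable itself with more than 30 N (contact force between the arm and machine above 30 N).
It fails at once if a bystander is moved by more than 20 mm (distance of any of jar0, jar1, jar2, jar_tall, jar_shut, spatula, lid, big_clip from where it was at the start of the episode above 0.02 m).
It also fails if it takes over 40 s, if anything falls off the work surface, if the arm or the gripper's body presses on something with over 40 N, if the wrist force passes 120 N, or if a joint passes its speed limit or range.

### The arm

A 6-joint arm with a two-finger parallel gripper is mounted at the origin on the work surface. World frame = base frame: x ahead of the robot, y to its left, z up, the work surface at z = 0. Lengths are in mm, angles in rad, forces in N, time in s.
With the tool pointing down it reaches from about 350 to 775 mm from the base axis. Payload 7.3 kg.
Tool frame: the origin (TCP) lies between the finger pads; the fingertips stand 8 mm ahead of it and the grasp point (between the pads) lies 11 mm behind it; y points along the fingers, z is the direction in which the jaws open and shut, and the axes are right-handed (so a half turn about y gives the same grasp; the last joint's range is limited). The gripper opens to 92 mm and grips with 3 to 60 N. Pads are 19 mm wide; open, the fingers measure 130 mm over their backs; the gripper's body (75 mm by 190 mm) begins 47 mm behind the grasp point.
Start: joints at [1.018, 0.342, 1.524, -0, 1.275, -0.146], TCP at [207.716, 482.181, 234.741] pointing down, gripper open.
Joint ranges: [-2.53, 2.53], [-0.77, 2.02], [0.04, 2.7], [-1, 4.14], [0.28, 2.66], [-3.11, 3.11]. Speed limits (rad/s): [2.57, 2.57, 3.14, 3.14, 3.14, 3.14].

### API

Orientations are given as [roll, pitch, yaw] about the fixed x, y, z axes, in that order (R = Rz(yaw) Ry(pitch) Rx(roll)).
In Python, from plant import bot, vision, job gives the robot as it stands. The module is installed in compiled form; this text tells all that it offers.
- The arm moves only by the tool arm_command, never from a script. Its argument "deltas" is a list of rows, each a list of 4 numbers: the shift along the tool's x, y, z in m, then the turn about the tool's y in degrees. In form: [[x, y, z, twist], ...]. A call has 1 to 5 rows; each row shifts and turns the commanded pose from where the row before left it, along the tool's axes as they then stand; what a row does not reach is not made up. A row lasts 1/10 s, in which the tool goes at most 50 mm and 8.59 degrees, less where a joint would pass 70% of its speed; a pose out of reach is approached as far as the arm can. A call is refused whole if a number of a shift passes 0.05 or a number of a turn 8.59, either way. A call with a gripper value outside its range is refused whole. "claw" is the closure in counts, from 0 (fully open) to 255 (shut), set as the call begins (left out, the last holds). The fingers move at their own pace and stop on an object; the grip force is fixed at half the most. Time passes only in rows, so rows that do not move let the fingers close. It gives the time, the measured TCP pose, the force and the opening at its end, in the units of the state.
- bot.get_obs(): the state, without advancing time (a new reading comes with each control period).
- vision.capture(name): name is "scene" or "top" or "wrist"; returns a dict with "img" (400x640x3 uint8, red, green, blue), "camera_matrix" (3x3 intrinsics, pixels), "world_to_cam" (4x4, takes a point from world to camera coordinates); the wrist camera has in their place "mount" (4x4, takes a point from camera to tool coordinates, whose origin is the TCP and whose axes are the tool frame's). Camera axes: x right, y down, z forward; pixel columns grow to the right and rows downward; lengths in mm; the calibration is good to about 2 mm. A picture is of the moment at which its call begins: read the wrist's pose just before it. There is no depth.
- job.close_job(): hands the job in, once; it reports no verdict.
Trained networks look in a picture, given as the dict that the camera call returned (one of the last four; its "shot" number tells which), for a name from the list of things; names that differ only in an ending like _2 or _b are one class to them, and where a whole thing is asked for, a point or a joint stands for the part that bears it (a point fixed in the world has none). Each returns a list of dicts, best first, with "confidence" (0 to 1); they miss things now and then, are a little off and sometimes report something else, mostly with a low value. They report only what shows in the picture. A call takes as long as a camera call. They do not tell look-alikes from the thing itself.
- vision.find_in(picture, name): "xyz" ([x, y, z] in mm, in the coordinates of the camera as it stood for that picture, good to about 4 mm: the middle of the surface that is visible of it).
- vision.regions_of(picture, name): "mask" (400x640 bool, what is visible of it).
The state is a dict: "time": time; "joint_positions": joint angles; "dq": joint speeds; "tau": joint torques, N m; "tool_pos": TCP position; "tcp_rot": TCP orientation; "contact_force": force on the tool from outside, world axes, zero at the start; "moment": the same for the moment, N m; "grip_width": finger opening in mm.
Only numpy, scipy, OpenCV 4.12 (cv2) and the standard library are available. Lean on these libraries where they do the work, as an engineer would, in place of code of your own. Each camera call takes 0.05 s, during which the arm holds its last target. There are 200 camera calls.

## Working session

There is one attempt and no reset: what is moved stays moved. The work goes in short steps, Python scripts to look and compute and a tool call to move; the robot and the scene stay as the last step left them, time stands still between calls to the robot, and variables do not carry over. Pictures are saved under pics/ and viewed, about 8 in all and at most 12, crops included, and the job is handed in when it is done.

Besides the shell and the picture viewer there is one more tool, called after ">>>" as name(argument=value, ...) on one line, values as JSON. arm_command: Moves the arm, as the interface text tells. Its arguments: {"type":"object","properties":{"deltas":{"type":"array","items":{"type":"array","items":{"type":"number"}}},"claw":{"type":"number"}},"required":["deltas"]}

```bash
mkdir -p pics; cat > h.py <<'E'
import numpy as np, cv2
from plant import bot, vision, job
from scipy.spatial.transform import Rotation as R
def save(p,n): cv2.imwrite('pics/'+n,p["img"][:,:,::-1])
def w2c(p):
    if "world_to_cam" in p: return np.array(p["world_to_cam"])
    return np.linalg.inv(p["c2w"])
def wrist():
    o=bot.get_obs(); p=vision.capture("wrist")
    T=np.eye(4);T[:3,:3]=R.from_euler('xyz',o["tcp_rot"]).as_matrix();T[:3,3]=o["tool_pos"]
    p["c2w"]=T@np.array(p["mount"]); return p
def world(p,x): return (np.linalg.inv(w2c(p))@np.r_[x,1])[:3]
def pix(p,X):
    c=w2c(p)@np.r_[X,1]; u=np.array(p["camera_matrix"])@c[:3]; return u[:2]/u[2]
def ray(p,u,z):
    M=np.linalg.inv(w2c(p)); d=M[:3,:3]@np.linalg.solve(np.array(p["camera_matrix"]),[u[0],u[1],1]); o=M[:3,3]
    return o+d*(z-o[2])/d[2]
E
python3 - <<'E'
from h import *
np.set_printoptions(precision=1,suppress=True)
o=bot.get_obs(); print(o); print(R.from_euler('xyz',o["tcp_rot"]).as_matrix())
for n in ("top","scene"):
    p=vision.capture(n); save(p,n+'1.png')
    for t in ("clip","tab","mouth","machine","axis","big_clip"):
        for d in vision.find_in(p,t): print(n,t,round(d["confidence"],2),world(p,np.array(d["xyz"])),pix(p,world(p,np.array(d["xyz"]))))
E
```

```text
{'time': 0.0, 'joint_positions': array([ 1. ,  0.3,  1.5, -0. ,  1.3, -0.1]), 'dq': array([ 0., -0., -0.,  0., -0.,  0.]), 'tau': array([  0. , -43.1, -24.4,   0.1,   0.1,  -0. ]), 'tool_pos': array([207.5, 481.8, 234. ]), 'tcp_rot': array([-1.6,  0. , -0.4]), 'contact_force': array([0.4, 0.8, 0.2]), 'moment': array([-0. ,  0.1, -0. ]), 'grip_width': 91.57708173456923}
[[ 0.9 -0.   0.4]
 [-0.4 -0.   0.9]
 [-0.  -1.  -0. ]]
top clip 0.65 [ 459.  -273.    16.6] [400.8 211.9]
top clip 0.56 [ 310.2 -220.2    4.2] [383.7 258.9]
top clip 0.39 [ 698.6 -212.7   85.2] [385.2 131.9]
top tab 0.66 [ 457.7 -269.1   19.7] [399.7 212.1]
top tab 0.65 [ 461.7 -419.6    3.3] [445.3 213. ]
top tab 0.54 [ 311.4 -220.9    8.8] [384.2 258.5]
top tab 0.4 [682.3  97.3  92.5] [285.3 132.8]
top mouth 0.69 [ 459.3 -423.6    5.9] [446.8 213.7]
top mouth 0.6 [ 459.1 -270.4   15.6] [399.9 211.9]
top axis 0.72 [581.7 122.8  46.1] [276.8 168.2]
top big_clip 0.63 [ 487.2 -170.    21. ] [368.6 202. ]
scene clip 0.57 [ 461.4 -272.    14.7] [251.4 265.5]
scene clip 0.54 [ 466.5 -430.7    2.3] [210.7 315.5]
scene tab 0.7 [ 460.5 -429.7    4. ] [209.1 313.6]
scene tab 0.7 [ 317.1 -220.9    2.2] [225.6 228.7]
scene tab 0.69 [ 462.9 -281.1   17.9] [249.4 267.7]
scene mouth 0.66 [ 459.3 -274.3   16.2] [250.2 265.4]
scene mouth 0.66 [ 316.8 -223.6    3.6] [224.7 229. ]
scene mouth 0.48 [ 464.1 -427.     0.9] [211.2 314.1]
scene machine 0.87 [605.1  99.9  45. ] [372.  194.1]
scene axis 0.57 [607.8  96.8  45.5] [372.3 195.1]
scene axis 0.49 [ 328.5 -338.3    8.5] [197.9 258.9]
scene big_clip 0.61 [ 488.5 -175.8   16.1] [282.2 245. ]
```

```bash
python3 - <<'E'
import cv2
a=cv2.imread('pics/top1.png')[90:300,230:490]; cv2.imwrite('pics/topc.png',cv2.resize(a,None,fx=3,fy=2.85,interpolation=2))
E
```

```text
(no output)
```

View pics/topc.png

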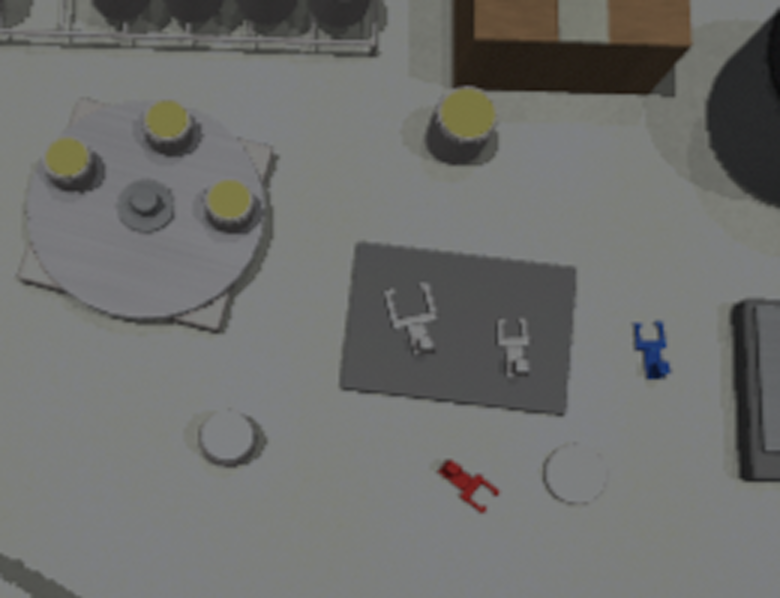

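View pics/scene1.png

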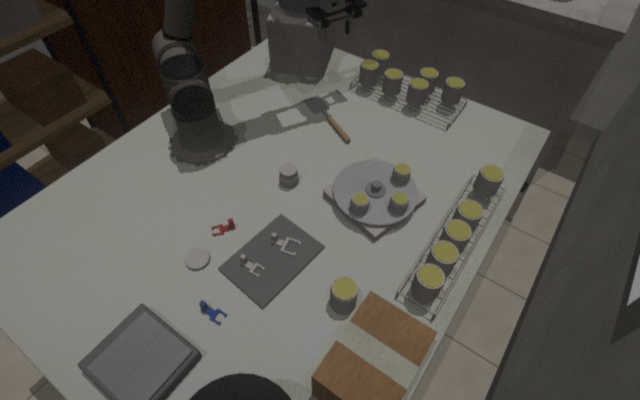

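The small white clip is at top px (401,212), scene (251,265). Things that could be mistaken for it are the big white clip (368,202), the red one (385,258) and the blue one (447,213). The machine's spindle is at about (279,161). I choose the white clip at (401,212), because it is the smaller of the two white ones.

```bash
cat >> h.py <<'E'
def delta(target,yawdeg=None):
    o=bot.get_obs(); M=R.from_euler('xyz',o["tcp_rot"]).as_matrix()
    yaw=np.degrees(np.arctan2(M[1,0],M[0,0]))
    print("t",o["time"],"pos",o["tool_pos"],"yaw",yaw,"F",o["contact_force"],"w",o["grip_width"])
    print("tool delta mm",M.T@(np.array(target)-o["tool_pos"]), "twist", None if yawdeg is None else -(yawdeg-yaw))
E
python3 - <<'E'
from h import *
np.set_printoptions(precision=2,suppress=True)
p=vision.capture("wrist"); print(p["mount"],p["camera_matrix"])
p=vision.capture("top")
# fit axis / jars
for d in vision.find_in(p,"jar0"): print("jar",d["confidence"],world(p,np.array(d["xyz"])),pix(p,world(p,np.array(d["xyz"]))))
for u in [(285.7,132),(252.7,145.4),(306.7,161.2)]: print(ray(p,u,93))
print("spindle head",ray(p,(278.7,158.5),83))
tail=ray(p,(402.2,219.5),10);mo=ray(p,(400.8,203),10);print(tail,mo)
delta([450,300,230],0)
E
```

```text
[[  -0.      0.95    0.3   -79.89]
 [   0.     -0.3     0.95 -149.51]
 [   1.      0.      0.     -1.06]
 [   0.      0.      0.      1.  ]] [[309.51   0.   321.25]
 [  0.   309.51 201.55]
 [  0.     0.     1.  ]]
jar 0.84 [595.7   30.25  95.57] [306.21 160.29]
jar 0.81 [684.1  101.84  94.95] [283.8  131.91]
jar 0.62 [635.88 196.96  92.62] [251.95 146.19]
[684.74  96.17  93.  ]
[638.33 194.77  93.  ]
[593.64  28.72  93.  ]
spindle head [602.41 114.78  83.  ]
[ 435.72 -278.77   10.  ] [ 488.97 -274.95   10.  ]
t 0.85 pos [207.71 482.18 234.77] yaw -23.305567927478805 F [ 1.03  0.56 -0.03] w 91.68434356511455
tool delta mm [294.6    4.77 -71.45] twist -23.305567927478805
```

>>> arm_command(deltas=[[0.045,0,0,-6.8],[0.045,0,0,-6.8],[0.045,0,0,-6.8],[0.045,0,0,-6.8],[0.02,0,-0.04,0]], claw=110)

```text
time: 1.35
tool_pos: [407.5, 404.3, 233.6]
tcp_rot: [-1.57, -0.001, 0.072]
contact_force: [0.3, -0.3, 0.2]
grip_width: 56.4
```

>>> arm_command(deltas=[[0.01,0,-0.048,0],[0.01,0,-0.048,0],[0.01,0,-0.048,0],[0.01,0,-0.048,0],[0.01,0,-0.048,0]])

```text
time: 1.85
tool_pos: [470.6, 165.2, 234.9]
tcp_rot: [-1.571, -0.001, 0.068]
contact_force: [1.4, 1.4, 0.6]
grip_width: 51.9
```

>>> arm_command(deltas=[[0,0,-0.048,0],[0,0,-0.048,0],[0,0,-0.048,0],[0,0,-0.048,0],[0,0,-0.048,0]])

```text
time: 2.35
tool_pos: [486.5, -74.3, 234.9]
tcp_rot: [-1.571, -0.001, 0.068]
contact_force: [0.5, 0.3, 0.5]
grip_width: 52.4
```

>>> arm_command(deltas=[[-0.01,0.015,-0.048,0],[-0.01,0.015,-0.048,0],[-0.01,0.015,-0.048,0],[-0.01,0.015,-0.048,0],[0,0,0,0]])

```text
time: 2.85
tool_pos: [458.6, -266.5, 174.1]
tcp_rot: [-1.571, 0.002, 0.062]
contact_force: [-0.5, 1.0, 0.6]
grip_width: 52.2
```

```bash
python3 - <<'E'
from h import *
np.set_printoptions(precision=2,suppress=True)
delta([440,-275,120],4)
p=wrist(); save(p,'w1.png')
for t in ("clip","tab","mouth","big_clip"):
    for d in vision.find_in(p,t): X=world(p,np.array(d["xyz"]));print(t,round(d["confidence"],2),X,pix(p,X))
    for d in vision.regions_of(p,t)[:1]:
        m=d["mask"]; ys,xs=np.nonzero(m); print(' mask',m.sum(),xs.min(),xs.max(),ys.min(),ys.max())
# reference pixel grid
for X in [(430,-275,10),(480,-275,10)]: print(X,pix(p,X))
E
```

```text
t 2.85 pos [ 458.64 -266.52  174.13] yaw 3.565531741279572 F [-0.51  1.01  0.65] w 52.17369979980186
tool delta mm [-19.01  54.17  -7.32] twist -0.43446825872042805
clip 0.64 [ 459.88 -273.9    14.52] [315.34 187.89]
clip 0.61 [ 458.43 -419.28    7.84] [176.33 176.43]
clip 0.57 [ 312.51 -218.15    8.32] [385.58  34.06]
 mask 1680 343 413 0 64
tab 0.91 [ 463.13 -273.99   14.89] [315.06 191.01]
tab 0.71 [ 459.15 -424.74    7.96] [171.05 176.81]
tab 0.7 [ 316.39 -220.21    7.39] [382.63  38.82]
tab 0.2 [498.21  37.93  28.12] [610.95 244.81]
 mask 1057 300 331 158 219
mouth 0.84 [ 313.55 -222.79    1.85] [379.13  36.48]
mouth 0.77 [ 456.42 -424.31    3.15] [173.37 173.31]
mouth 0.57 [ 458.87 -272.46   14.45] [316.79 187.01]
 mask 1797 340 414 0 64
big_clip 0.69 [ 483.85 -173.39   15.89] [408.99 215.94]
 mask 1417 389 437 184 252
(430, -275, 10) [316.02 158.31]
(480, -275, 10) [313.3  205.01]
```

View pics/w1.png

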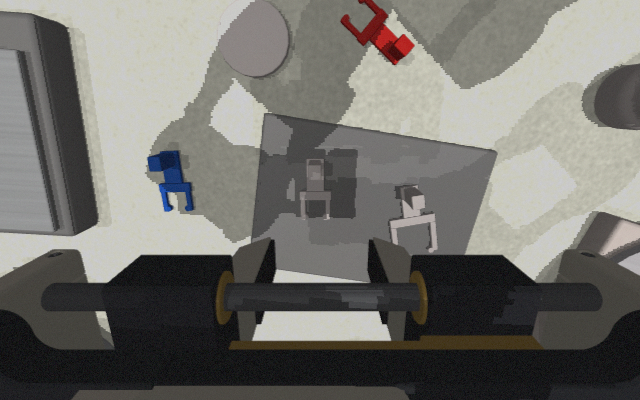

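The wrist view shows the small white clip at about (315,190), tab up and mouth down. The big clip is at (412,215), the blue one at (170,180) and the red one at (385,30). I'll check the choice in one close crop.

```bash
python3 - <<'E'
import cv2
a=cv2.imread('pics/w1.png')[150:225,270:360]; cv2.imwrite('pics/w1c.png',cv2.resize(a,None,fx=8,fy=8,interpolation=0))
E
```

```text
(no output)
```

View pics/w1c.png

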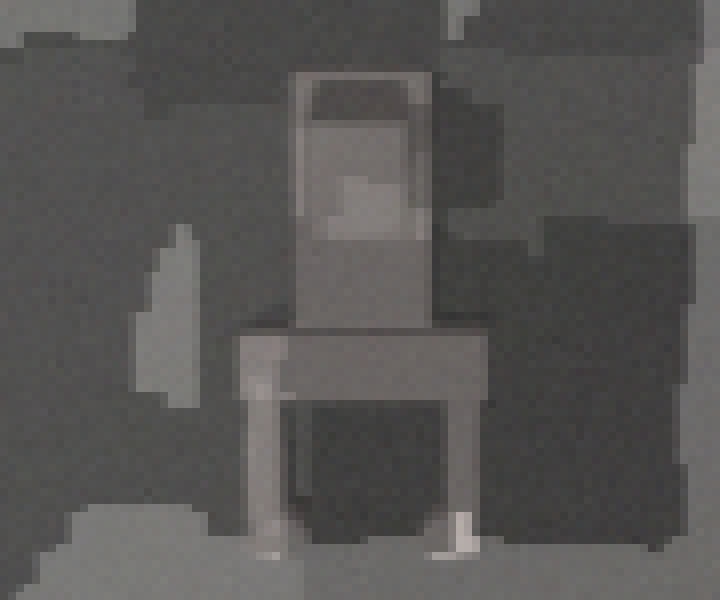

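```bash
python3 - <<'E'
from h import *
np.set_printoptions(precision=2,suppress=True)
p=wrist()
f=lambda r,c,z: ray(p,(270+c/8-.5,150+r/8-.5),z)
b=f(72,363.5,10);m=f(557,363.5,10);br=f(330,363.5,10)
print(b,m,br,np.degrees(np.arctan2(*(m-b)[1::-1])),np.linalg.norm(m-b))
print("tab top",f(122,360,40),f(240,367,40), "width",f(180,303,40),f(180,412,40))
delta([0,0,0])
E
```

```text
[ 433.51 -270.69   10.  ] [ 499.69 -266.43   10.  ] [ 467.72 -268.49   10.  ] 3.681793252960045 66.32178428774549
tab top [ 434.37 -270.43   40.  ] [ 448.4 -268.7   40. ] width [ 441.72 -276.67   40.  ] [ 440.81 -263.89   40.  ]
t 3.35 pos [ 460.81 -260.98  176.58] yaw 3.977372778081937 F [0.52 0.22 0.1 ] w 52.17918275207644
tool delta mm [-441.69  176.24  292.37] twist None
```

```bash
python3 - <<'E'
from h import *
np.set_printoptions(precision=2,suppress=True)
p=wrist()
save(p,'w2.png')
T=np.eye(4);T[:3,:3]=R.from_euler('zyx',[np.radians(3.566),0.002,-1.571]).as_matrix();T[:3,3]=[458.64,-266.52,174.13]
q=dict(p);q["c2w"]=T@np.array(p["mount"])
f=lambda r,c,z: ray(q,(270+c/8-.5,150+r/8-.5),z)
b=f(72,363.5,10);m=f(557,363.5,10);print(b,m,np.degrees(np.arctan2(*(m-b)[1::-1])))
print("tab top",f(122,360,40),f(240,367,40), "width",f(180,303,40),f(180,412,40))
for t in ("clip","tab"):
  for d in vision.regions_of(p,t)[:2]:
    M=d["mask"]; ys,xs=np.nonzero(M)
    print(t,d["confidence"],xs.min(),xs.max(),ys.min(),ys.max(), ray(p,((xs.min()+xs.max())/2,ys.min()-.5),10),ray(p,((xs.min()+xs.max())/2,ys.max()+.5),10))
delta([440,-275,60],3.7)
E
```

```text
[ 420.13 -274.35   10.  ] [ 484.95 -274.75   10.  ] -0.35426404938828804
tab top [ 422.87 -274.15   40.  ] [ 436.78 -273.42   40.  ] width [ 429.66 -280.88   40.  ] [ 429.67 -268.11   40.  ]
clip 0.95 336 408 0 61 [ 288.25 -229.33   10.  ] [ 338.52 -223.33   10.  ]
clip 0.94 295 325 154 215 [ 428.6  -276.19   10.  ] [ 495.71 -272.22   10.  ]
tab 0.79 143 188 145 206 [ 429.77 -422.61   10.  ] [ 496.37 -427.88   10.  ]
tab 0.72 336 408 0 61 [ 288.25 -229.33   10.  ] [ 338.52 -223.33   10.  ]
t 3.5 pos [ 460.6  -261.43  176.36] yaw 3.929678521517774 F [-0.12 -0.34  0.6 ] w 52.23979438410333
tool delta mm [-21.52 116.35 -12.11] twist 0.22967852151777368
```

>>> arm_command(deltas=[[-0.012,0.035,-0.006,0.3],[-0.012,0.035,-0.0065,0],[0,0.03,0,0],[0,0,0,0]])

```text
time: 3.9
tool_pos: [435.1, -274.3, 72.9]
tcp_rot: [-1.565, 0.005, 0.062]
contact_force: [-0.7, 0.2, 0.1]
grip_width: 52.3
```

```bash
python3 - <<'E'
from h import *
np.set_printoptions(precision=2,suppress=True)
p=wrist(); p=wrist(); cv2.imwrite('pics/w3.png',cv2.resize(p["img"][150:330,220:420,::-1],None,fx=4,fy=3.3,interpolation=0))
for d in vision.find_in(p,"tab")[:3]: X=world(p,np.array(d["xyz"]));print(d["confidence"],X,pix(p,X))
for x,y,z in [(430,-282,40),(430,-270,40),(444,-281,40),(444,-269,40)]: print(pix(p,(x,y,z)))
delta([437.5,-275.5,17],3.5)
E
```

```text
0.83 [ 453.18 -272.76   15.52] [324.64 243.25]
0.8 [ 316.62 -217.23    8.47] [426.1   46.72]
0.62 [ 446.98 -423.63    8.04] [123.18 219.93]
[313.12 225.55]
[331.81 226.64]
[313.46 245.58]
[331.77 246.61]
t 4.05 pos [ 438.19 -276.32   77.46] yaw 3.605362668326149 F [-0.47  0.16  0.16] w 52.418378994571874
tool delta mm [-0.72 60.45  0.94] twist 0.10536266832614904
```

View pics/w3.png

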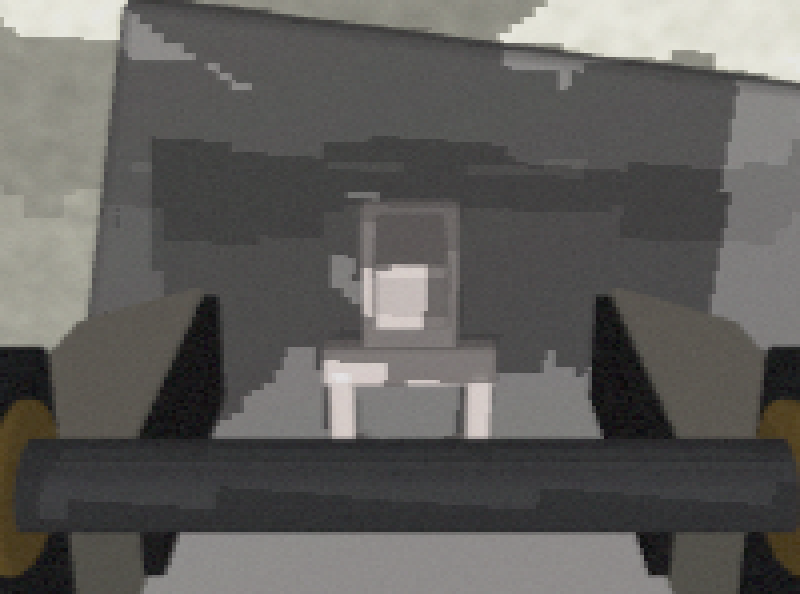

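The tab's top is at full-image px (322,240), centred between the fingers and about 2 mm further along +x than I predicted. Next I'll descend and grip.

>>> arm_command(deltas=[[0.0015,0.03,0.0008,0],[0,0.02,0,0],[0,0.0095,0,0],[0,0,0,0],[0,0,0,0]])

```text
time: 4.55
tool_pos: [439.9, -275.7, 18.4]
tcp_rot: [-1.573, -0.002, 0.063]
contact_force: [1.1, 0.2, 1.0]
grip_width: 52.3
```

>>> arm_command(deltas=[[0,0,0,0],[0,0,0,0],[0,0,0,0],[0,0,0,0],[0,0,0,0]], claw=255)

```text
time: 5.05
tool_pos: [439.8, -275.3, 18.2]
tcp_rot: [-1.572, -0.002, 0.063]
contact_force: [-0.1, 1.1, 6.4]
grip_width: 17.4
```

>>> arm_command(deltas=[[0,0,0,0],[0,0,0,0],[0,0,0,0]])

```text
time: 5.35
tool_pos: [439.8, -275.3, 18.3]
tcp_rot: [-1.572, -0.002, 0.063]
contact_force: [0.3, 1.7, 6.9]
grip_width: 17.3
```

The width is 17.3 mm, close to the 18 mm tail and not the 12 mm tab, so the tips are probably catching the tail. I'll open, raise a little and grip again.

>>> arm_command(deltas=[[0,0,0,0],[0,0,0,0],[0,-0.005,0,0],[0,0,0,0]], claw=170)

```text
time: 5.75
tool_pos: [438.9, -274.9, 22.4]
tcp_rot: [-1.571, -0.001, 0.063]
contact_force: [-0.2, -0.2, 0.2]
grip_width: 30.5
```

```bash
python3 - <<'E'
from h import *
np.set_printoptions(precision=2,suppress=True)
p=wrist(); cv2.imwrite('pics/w4.png',cv2.resize(p["img"][180:340,220:420,::-1],None,fx=4,fy=3.7,interpolation=0))
for x,y,z in [(433,-281,40),(433,-269,40),(447,-281,40),(447,-269,40)]: print(pix(p,(x,y,z)))
delta([440,-275.5,22],3.5)
E
```

```text
[312.01 267.52]
[337.04 268.94]
[310.46 292.84]
[334.81 294.19]
t 5.8 pos [ 438.77 -274.77   22.02] yaw 3.5919127858320516 F [-0.12  0.38 -0.84] w 30.26884635831139
tool delta mm [ 1.18  0.02 -0.8 ] twist 0.09191278583205165
```

View pics/w4.png

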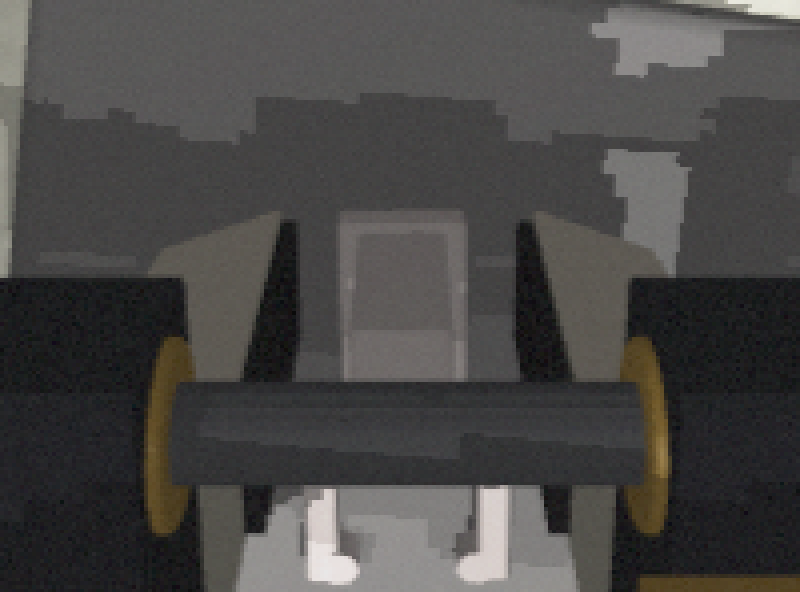

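The tab sits centred between the pads, its top back edge at about (321,269), and the clip is still straight. Closing now.

>>> arm_command(deltas=[[0.001,-0.001,-0.0005,0],[0,0,0,0],[0,0,0,0],[0,0,0,0],[0,0,0,0]], claw=255)

```text
time: 6.3
tool_pos: [439.8, -275.2, 22.6]
tcp_rot: [-1.571, 0.0, 0.063]
contact_force: [0.4, 0.4, 0.4]
grip_width: 15.9
```

>>> arm_command(deltas=[[0,0,0,0],[0,0,0,0]])

```text
time: 6.5
tool_pos: [439.7, -275.3, 22.6]
tcp_rot: [-1.571, 0.0, 0.063]
contact_force: [0.2, -0.6, -0.4]
grip_width: 16.3
```

>>> arm_command(deltas=[[0,-0.02,0,0],[0,-0.04,0,0],[0,-0.04,0,0],[0,0,0,0],[0,0,0,0]])

```text
time: 7.0
tool_pos: [439.9, -275.5, 123.3]
tcp_rot: [-1.572, -0.001, 0.063]
contact_force: [0.1, -0.3, -1.2]
grip_width: 15.9
```

```bash
python3 - <<'E'
from h import *
np.set_printoptions(precision=2,suppress=True)
p=wrist(); cv2.imwrite('pics/w5.png',cv2.resize(p["img"][180:400,220:420,::-1],None,fx=3,fy=2.7,interpolation=0))
delta([440,-275.5,22],3.5)
s=vision.capture("scene")
for n in ("clip",):
  for d in vision.find_in(s,n): X=world(s,np.array(d["xyz"]));print(d["confidence"],X)
E
```

```text
t 7.05 pos [ 439.32 -275.01  122.13] yaw 3.5943917316537894 F [-0.2  -0.63 -0.48] w 15.633204166194218
tool delta mm [  0.72 100.13  -0.6 ] twist 0.09439173165378945
0.66 [ 468.28 -431.68    0.97]
0.55 [ 469.6  -274.69  115.1 ]
```

View pics/w5.png

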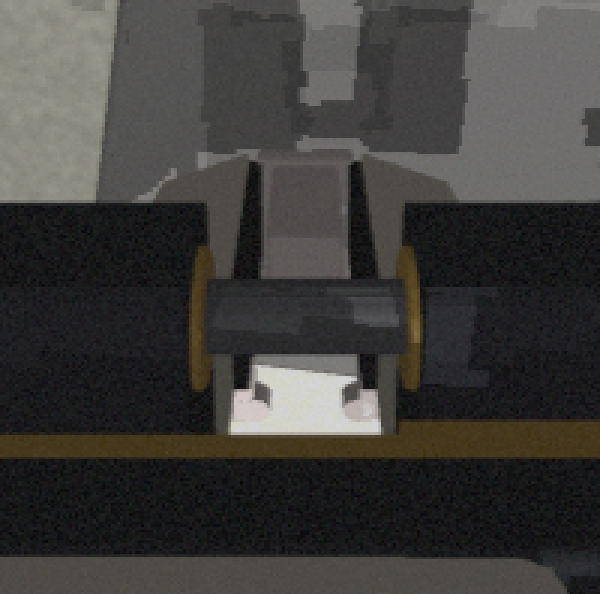

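The clip is held level and straight, with its lips at (304,329) and (341,329). Moving over the turntable.

>>> arm_command(deltas=[[0.016,-0.015,0.03,0],[0.016,-0.016,0.045,0],[0.016,-0.016,0.046,0],[0.016,-0.016,0.046,0],[0.016,-0.015,0.046,0]])

```text
time: 7.65
tool_pos: [504.9, -59.4, 198.8]
tcp_rot: [-1.57, 0.002, 0.062]
contact_force: [0.4, -0.6, -0.3]
grip_width: 16.0
```

>>> arm_command(deltas=[[0.016,0,0.046,0],[0.016,0,0.046,0],[0.016,0,0.046,0],[0.016,0,0.035,6.2],[0,0,0.006,6.2]])

```text
time: 8.15
tool_pos: [558.8, 125.4, 197.6]
tcp_rot: [-1.57, 0.002, -0.154]
contact_force: [-0.5, -0.6, -1.0]
grip_width: 16.0
```

>>> arm_command(deltas=[[0,0,0,6.2],[0,0,0,0],[0,0,0,0],[0,0,0,0]])

```text
time: 8.55
tool_pos: [558.4, 121.0, 199.0]
tcp_rot: [-1.571, 0.001, -0.261]
contact_force: [0.3, -0.1, 0.5]
grip_width: 16.3
```

```bash
python3 - <<'E'
from h import *
np.set_printoptions(precision=2,suppress=True)
delta([560,126,200],-15)
p=wrist(); save(p,'w6.png'); np.save('w6.npy',p["c2w"])
for t in ("machine","axis","jar0"):
  for d in vision.find_in(p,t): X=world(p,np.array(d["xyz"]));print(t,d["confidence"],X,pix(p,X))
  if t=="jar0":
    for d in vision.regions_of(p,t):
      ys,xs=np.nonzero(d["mask"]); print('mask',len(xs),xs.min(),xs.max(),ys.min(),ys.max())
E
```

```text
t 8.55 pos [558.42 120.95 198.98] yaw -14.925859360002713 F [ 0.25 -0.09  0.51] w 16.30608460654287
tool delta mm [ 0.22 -1.02  5.28] twist 0.07414063999728704
machine 0.77 [548.14 137.63  48.33] [336.11 174.87]
axis 0.71 [549.29 133.5   44.71] [332.22 176.22]
jar0 0.77 [622.7  196.36  82.65] [417.84 242.28]
jar0 0.64 [582.64  46.73  80.55] [253.17 241.05]
jar0 0.64 [681.4   89.29  90.98] [323.47 323.48]
mask 857 307 346 311 340
mask 1330 218 274 224 255
mask 1596 388 451 221 260
```

View pics/w6.png

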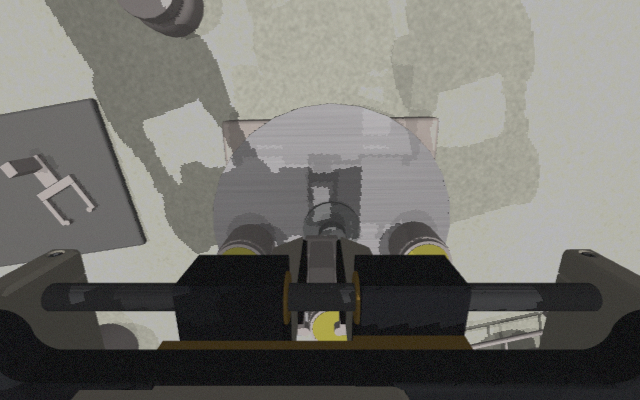

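```bash
python3 - <<'E'
from h import *
from scipy.optimize import least_squares
np.set_printoptions(precision=2,suppress=True)
p=dict(vision.capture("wrist")); p["c2w"]=np.load('w6.npy')
g=cv2.GaussianBlur(cv2.imread('pics/w6.png',0),(3,3),0).astype(float)
c=np.array([602.,114.]); 
def search(c,Rr,z,angs,w=8):
    pts=[]
    for a in angs:
        rs=np.arange(Rr-w,Rr+w,.5); v=[]
        for r in rs:
            u=pix(p,(c[0]+r*np.cos(a),c[1]+r*np.sin(a),z)); v.append(g[int(round(u[1])),int(round(u[0]))])
        d=np.abs(np.gradient(np.convolve(v,np.ones(3)/3,'same')))[3:-3]; k=d.argmax(); 
        if d[k]>4: pts.append(c+rs[k+3]*np.array([np.cos(a),np.sin(a)]))
    return np.array(pts)
yaw=np.radians(-15)
for it in range(3):
    P=search(c,125,45,yaw+np.pi+np.radians(np.r_[-75:76:3]),15 if it==0 else 8)
    f=least_squares(lambda q:np.hypot(*(P-q[:2]).T)-125,c,loss='soft_l1'); c=f.x
    print(len(P),c,np.std(f.fun),np.hypot(*(P-c).T).mean())
for u in [(331,103),(214,216),(449,215),(223,120),(438,117)]: print(ray(p,u,45))
for rr in (30,):
  for z in (58,): print("collar near edge px",pix(p,(c[0]-30*np.cos(yaw),c[1]-30*np.sin(yaw),z)))
e1,e2=ray(p,(223,120),40),ray(p,(438,117),40); print("base edge yaw",np.degrees(np.arctan2((e1-e2)[1],(e1-e2)[0]))+90)
delta([c[0]-91*np.cos(yaw),c[1]-91*np.sin(yaw),110],-15)
E
```

```text
32 [601.39 117.83] 5.724805055680155 126.52765044995598
30 [601.96 117.84] 2.309286582017614 125.23202826538768
33 [601.89 118.18] 1.795122303452165 125.12517895328115
[481.2  149.65  45.  ]
[558.61   3.95  45.  ]
[620.4  240.81  45.  ]
[469.75  46.73  45.  ]
[519.46 244.39  45.  ]
collar near edge px [331.16 203.79]
base edge yaw -14.115701504333927
t 8.85 pos [558.59 121.17 199.62] yaw -15.004386835165697 F [-0.04  0.46 -0.73] w 16.258822520726703
tool delta mm [-48.42  89.61   8.3 ] twist -0.004386835165696823
```

The disc centre is at about (602,118) with machine yaw about -15°. In the picture the collar is at (331,215) and the disc rim at (331,103), (214,216) and (449,215). I'll back off, then descend so the lips are over the collar rim but short of the head.

>>> arm_command(deltas=[[-0.02,0,0.005,0],[-0.0155,0.02,0.0035,0],[0,0.04,0,0],[0,0.03,0,0],[0,0,0,0]])

```text
time: 9.35
tool_pos: [523.8, 138.5, 106.1]
tcp_rot: [-1.574, 0.007, -0.262]
contact_force: [0.2, -0.3, -0.9]
grip_width: 15.8
```

>>> arm_command(deltas=[[0,0.004,0,0],[0,0.003,0,0],[0,0,0,0],[0,0,0,0]])

```text
time: 9.75
tool_pos: [527.1, 138.8, 103.6]
tcp_rot: [-1.57, -0.002, -0.262]
contact_force: [-0.2, -0.1, -0.2]
grip_width: 16.0
```

```bash
python3 - <<'E'
from h import *
np.set_printoptions(precision=2,suppress=True)
delta([526.4,138.6,94],-15)
p=wrist(); cv2.imwrite('pics/w7.png',cv2.resize(p["img"][170:370,220:440,::-1],None,fx=3.6,fy=3,interpolation=0))
for z in (58,): print(pix(p,(602,118,z)),pix(p,(602,118,z+25)))
E
```

```text
t 9.75 pos [527.12 138.81 103.57] yaw -15.00995246222968 F [-0.25 -0.1  -0.16] w 15.960263787732062
tool delta mm [-0.66  9.57 -0.4 ] twist -0.009952462229680492
[321.72 324.14] [321.8  349.16]
```

View pics/w7.png

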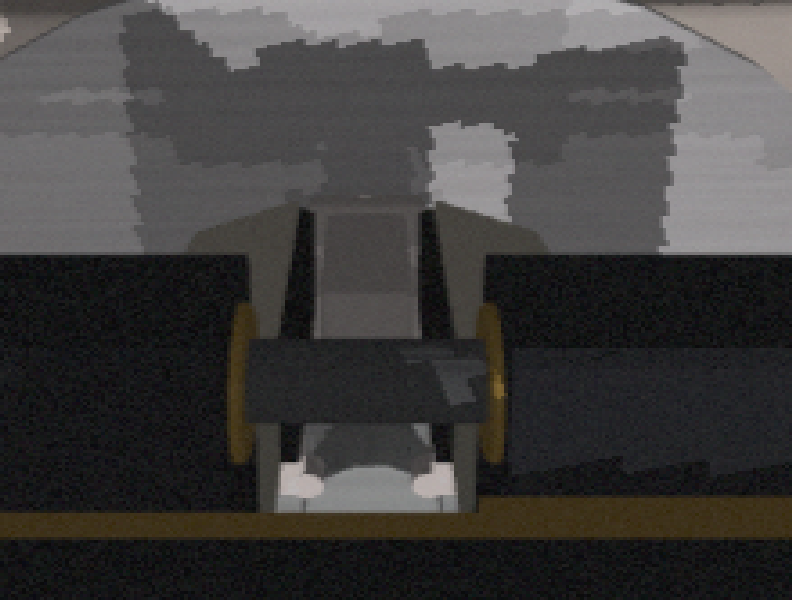

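```bash
python3 - <<'E'
from h import *
np.set_printoptions(precision=2,suppress=True)
p=wrist(); d=np.array([np.cos(np.radians(-15)),np.sin(np.radians(-15))]); l=np.array([-d[1],d[0]])
def rep(u,z):
    X=ray(p,u,z)[:2]-[602,118]; return X@d,X@l
for z in (73,83,93): print("head near edge",z,rep((323.7,325),z))
for z in (85,88,91): print("lip front",z,rep((321.5,335),z), "lip back",rep((321.5,324),z))
print(np.array(bot.get_obs()["tool_pos"])[:2]-[602,118]@np.eye(2), (np.array(bot.get_obs()["tool_pos"])[:2]-[602,118])@d)
E
```

```text
head near edge 73 (np.float64(-11.669118383395885), np.float64(1.3136610461926517))
head near edge 83 (np.float64(-19.812165842348517), np.float64(1.2106260947473153))
head near edge 93 (np.float64(-27.955213301301036), np.float64(1.1075911433020078))
lip front 85 (np.float64(-13.569021451612992), np.float64(-0.23314941496964714)) lip back (np.float64(-22.217692562534708), np.float64(-0.23952348163392312))
lip front 88 (np.float64(-16.152646368854224), np.float64(-0.23862020646978)) lip back (np.float64(-24.64671910088462), np.float64(-0.2448803341993404))
lip front 91 (np.float64(-18.736271286095565), np.float64(-0.24409099796995548)) lip back (np.float64(-27.075745639234643), np.float64(-0.250237186764787))
[-75.09  20.81] -77.91539482593274
```

The head's near edge is at (324,325) and the lips are at (303,331) and (341,331), so the head is about 1.3 mm to the +lateral side and seems low. I'll back off 4 mm, shift 1.3 mm and feel downward.

>>> arm_command(deltas=[[-0.004,0,0.0013,0],[0,0.007,0,0],[0,0.007,0,0],[0,0,0,0],[0,0,0,0]])

```text
time: 10.35
tool_pos: [522.8, 141.0, 88.1]
tcp_rot: [-1.571, 0.001, -0.262]
contact_force: [-0.1, -0.1, -0.2]
grip_width: 16.2
```

>>> arm_command(deltas=[[0,0.001,0,0],[0,0.001,0,0],[0,0.001,0,0]])

```text
time: 10.65
tool_pos: [523.1, 141.1, 85.6]
tcp_rot: [-1.571, -0.0, -0.262]
contact_force: [-0.5, 0.5, -1.2]
grip_width: 15.9
```

>>> arm_command(deltas=[[0,0.001,0,0],[0,0.001,0,0],[0,0.001,0,0]])

```text
time: 10.95
tool_pos: [523.0, 141.1, 82.5]
tcp_rot: [-1.571, -0.0, -0.262]
contact_force: [0.4, -1.4, 0.4]
grip_width: 16.2
```

```bash
python3 - <<'E'
from h import *
p=wrist(); cv2.imwrite('pics/w8.png',cv2.resize(p["img"][270:370,270:380,::-1],None,fx=6,fy=5.5,interpolation=0))
E
```

```text
(no output)
```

View pics/w8.png

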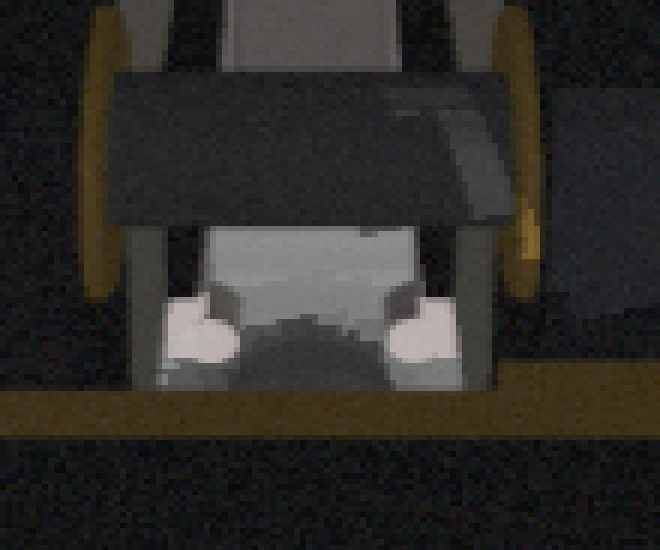

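The lips are at about (303,332) and (341,332). The dark spindle shows centred between them and the bright collar lies below, so the lateral alignment is good. Going on down.

>>> arm_command(deltas=[[0,0.001,0,0],[0,0.001,0,0],[0,0.001,0,0]])

```text
time: 11.3
tool_pos: [523.0, 141.1, 79.5]
tcp_rot: [-1.571, -0.0, -0.262]
contact_force: [0.1, -0.9, -1.2]
grip_width: 16.1
```

>>> arm_command(deltas=[[0,0.001,0,0],[0,0.001,0,0]])

```text
time: 11.5
tool_pos: [523.0, 141.0, 77.4]
tcp_rot: [-1.571, 0.0, -0.262]
contact_force: [1.5, 1.1, -1.4]
grip_width: 16.0
```

>>> arm_command(deltas=[[0,0.001,0,0],[0,0.001,0,0]])

```text
time: 11.7
tool_pos: [523.0, 141.1, 75.5]
tcp_rot: [-1.571, -0.0, -0.262]
contact_force: [-0.7, 0.6, -0.1]
grip_width: 16.6
```

>>> arm_command(deltas=[[0,0.001,0,0],[0,0.001,0,0]])

```text
time: 11.9
tool_pos: [523.0, 141.1, 73.4]
tcp_rot: [-1.571, -0.0, -0.262]
contact_force: [-0.6, 0.2, -0.5]
grip_width: 16.0
```

>>> arm_command(deltas=[[0,0.001,0,0],[0,0.001,0,0]])

```text
time: 12.1
tool_pos: [523.0, 141.1, 71.4]
tcp_rot: [-1.571, 0.0, -0.262]
contact_force: [-0.1, -0.0, -0.5]
grip_width: 15.8
```

>>> arm_command(deltas=[[0,0.001,0,0],[0,0.0005,0,0]])

```text
time: 12.3
tool_pos: [522.9, 141.1, 69.9]
tcp_rot: [-1.571, 0.0, -0.262]
contact_force: [0.1, 1.1, 0.2]
grip_width: 16.3
```

>>> arm_command(deltas=[[0,0.001,0,0],[0,0.0005,0,0]])

```text
time: 12.5
tool_pos: [523.0, 141.1, 68.5]
tcp_rot: [-1.571, -0.0, -0.262]
contact_force: [-1.0, -0.5, -1.0]
grip_width: 16.0
```

>>> arm_command(deltas=[[0,0.0008,0,0],[0,0.0005,0,0]])

```text
time: 12.7
tool_pos: [522.9, 141.1, 67.2]
tcp_rot: [-1.571, 0.0, -0.262]
contact_force: [0.1, 0.0, 0.1]
grip_width: 16.3
```

>>> arm_command(deltas=[[0,0.0005,0,0],[0,0.0005,0,0]])

```text
time: 12.9
tool_pos: [523.0, 141.1, 66.2]
tcp_rot: [-1.571, -0.0, -0.262]
contact_force: [-0.3, -0.7, -0.5]
grip_width: 16.3
```

>>> arm_command(deltas=[[0,0.0005,0,0],[0,0.0003,0,0]])

```text
time: 13.1
tool_pos: [523.0, 141.1, 65.4]
tcp_rot: [-1.571, 0.0, -0.262]
contact_force: [-0.1, 0.5, -0.2]
grip_width: 16.2
```

>>> arm_command(deltas=[[0,0.0005,0,0],[0,0.0005,0,0]])

```text
time: 13.3
tool_pos: [523.0, 141.1, 64.4]
tcp_rot: [-1.571, -0.0, -0.262]
contact_force: [0.1, 0.9, 0.3]
grip_width: 15.9
```

```bash
python3 - <<'E'
from h import *
np.set_printoptions(precision=2,suppress=True)
delta([602,118,60],-15)
p=wrist(); s=vision.capture("scene"); 
a=cv2.resize(p["img"][270:370,270:380,::-1],(440,400),interpolation=0)
b=cv2.resize(s["img"][165:235,340:412,::-1],(350,400),interpolation=0)
cv2.imwrite('pics/w9.png',np.hstack([a,b]))
E
```

```text
t 13.3 pos [522.99 141.07  64.42] yaw -15.00698760530976 F [0.13 0.93 0.35] w 15.884648440696077
tool delta mm [82.29  4.43 -1.83] twist -0.00698760530976017
```

View pics/w9.png

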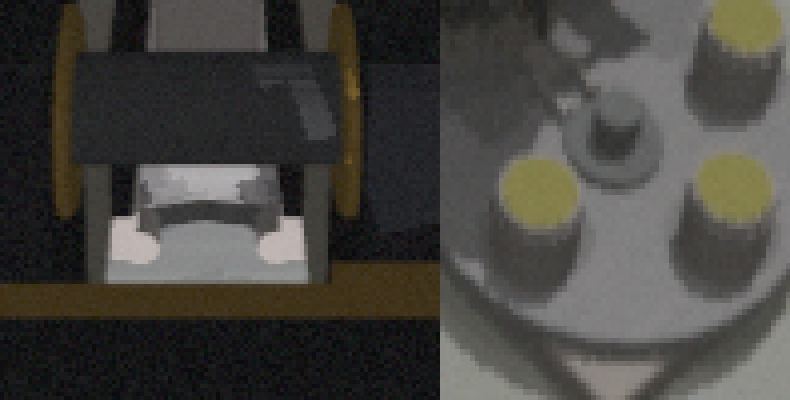

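Left: between the lips (px (303,330) and (340,330)) I see the bright disc, then the dark collar side, then the collar's top with its near edge at about row 325. So the collar is low, near 48 mm, and the lips overlap it only a little. Right: the scene camera shows the lip just at the collar's edge. I'll raise 1 mm, advance 5 mm and feel down again.

>>> arm_command(deltas=[[0,-0.001,0,0],[0.002,0,0,0],[0.002,0,0,0],[0.001,0,0,0]])

```text
time: 13.8
tool_pos: [528.1, 139.7, 65.5]
tcp_rot: [-1.571, -0.0, -0.262]
contact_force: [0.2, 1.0, -0.5]
grip_width: 16.0
```

>>> arm_command(deltas=[[0,0.0005,0,0],[0,0.0005,0,0]])

```text
time: 14.0
tool_pos: [527.8, 139.7, 64.4]
tcp_rot: [-1.571, 0.0, -0.262]
contact_force: [0.2, -0.6, -0.7]
grip_width: 16.1
```

>>> arm_command(deltas=[[0,0.0005,0,0],[0,0,0,0]])

```text
time: 14.2
tool_pos: [527.7, 139.8, 63.8]
tcp_rot: [-1.571, 0.0, -0.262]
contact_force: [0.3, -0.3, -0.7]
grip_width: 16.1
```

>>> arm_command(deltas=[[0,0.0005,0,0],[0,0,0,0]])

```text
time: 14.4
tool_pos: [527.8, 139.8, 63.4]
tcp_rot: [-1.571, 0.0, -0.262]
contact_force: [-0.9, 0.2, -0.7]
grip_width: 16.1
```

>>> arm_command(deltas=[[0,0.0005,0,0],[0,0,0,0]])

```text
time: 14.6
tool_pos: [527.8, 139.8, 62.9]
tcp_rot: [-1.571, 0.0, -0.262]
contact_force: [0.1, 0.2, 0.3]
grip_width: 15.9
```

>>> arm_command(deltas=[[0,0.0005,0,0],[0,0,0,0]])

```text
time: 14.8
tool_pos: [527.8, 139.8, 62.4]
tcp_rot: [-1.571, -0.0, -0.262]
contact_force: [-0.1, 0.2, -0.1]
grip_width: 16.1
```

>>> arm_command(deltas=[[0,0.0005,0,0],[0,0,0,0]])

```text
time: 15.0
tool_pos: [527.9, 139.8, 61.9]
tcp_rot: [-1.571, -0.0, -0.262]
contact_force: [0.1, -0.5, 0.4]
grip_width: 16.0
```

>>> arm_command(deltas=[[0,0.0005,0,0],[0,0,0,0]])

```text
time: 15.2
tool_pos: [527.9, 139.8, 61.5]
tcp_rot: [-1.571, -0.0, -0.262]
contact_force: [-0.5, -0.6, 1.5]
grip_width: 16.0
```

>>> arm_command(deltas=[[0,0.0005,0,0],[0,0,0,0]])

```text
time: 15.4
tool_pos: [527.8, 139.8, 60.9]
tcp_rot: [-1.571, -0.0, -0.262]
contact_force: [0.0, 0.4, 1.2]
grip_width: 15.9
```

>>> arm_command(deltas=[[0,0,0,0]])

```text
time: 15.5
tool_pos: [527.8, 139.8, 61.0]
tcp_rot: [-1.571, -0.0, -0.262]
contact_force: [-0.1, -0.5, 0.8]
grip_width: 16.1
```

>>> arm_command(deltas=[[0,0.0005,0,0],[0,0,0,0]])

```text
time: 15.7
tool_pos: [527.8, 139.8, 60.4]
tcp_rot: [-1.571, -0.0, -0.262]
contact_force: [-0.2, 0.0, 2.1]
grip_width: 15.9
```

```bash
python3 - <<'E'
from h import *
np.set_printoptions(precision=2,suppress=True)
F=[];M=[]
for i in range(6):
    p=wrist(); o=bot.get_obs();F.append(o["contact_force"]);M.append(o["moment"])
print(np.mean(F,0),np.mean(M,0),np.std(F,0),o["tool_pos"],o["time"])
for d in vision.regions_of(p,"clip"): print(d["confidence"],d["mask"].sum())
save(p,'w10.png')
# lips: bright white blobs in window
im=p["img"][310:350,290:350].astype(int)
print(im.sum(2)[::2,::2]//8)
E
```

```text
[-0.09  0.08  1.23] [ 0.   -0.05 -0.  ] [0.45 0.27 0.34] [527.82 139.8   60.45] 16.0
0.83 1751
[[11 13 14 12 11 12 12 12 15 13 15 14 14 13 13 14 13 14 13 12 12 14 15 13
  15 12 14 15 12 13]
 [16 23 22 22  4  5  7 24 33 41 64 65 64 65 64 65 64 64 65 65 64 63 65 40
  38  7  9  9 20 22]
 [16 24 23 22  7  5  3 25 33 34 63 63 64 63 64 64 62 64 64 64 64 63 58 36
  34  7  9  5 20 22]
 [14 24 23 21  9  6  6 34 50 51 56 63 59 58 58 58 62 61 58 59 58 63 61 54
  36  7  8  7 20 23]
 [10 23 22 22  8  8  8 34 50 50 48 37 35 24 24 22 20 23 25 25 33 51 34 28
  33 13  8  5 20 23]
 [10 22 23 23  6  7 11 29 21 21 19 20 20 21 21 21 20 21 22 21 19 22 22 21
  24 15  6  8 22 22]
 [ 9 23 22 23  8 10 15 28 20 20 21 19 21 23 21 26 24 23 21 21 21 21 22 21
  22 29  4  5 23 23]
 [ 6 24 22 23 31 35 35 30 24 30 37 52 51 53 52 52 52 51 52 51 51 47 47 30
  25 54 52 50 23 23]
 [ 8 23 23 23 59 43 43 31 26 31 45 47 52 51 51 51 52 52 51 51 47 35 31 27
  26 59 69 67 24 22]
 [ 7 23 22 23 69 67 67 48 26 30 43 48 53 53 52 53 52 53 53 52 49 33 29 26
  25 60 69 68 21 23]
 [ 7 24 22 24 70 69 67 45 35 30 43 47 53 53 52 53 52 52
[... 195 characters left out ...]
2 51 52 60 69
  69 70 69 69 51 23]
 [ 8 22 24 36 69 70 69 68 69 67 53 53 53 53 53 49 49 49 54 54 54 51 55 69
  68 70 69 70 61 22]
 [ 7 20 23 37 54 54 62 68 67 54 52 49 50 50 50 50 50 50 49 50 49 50 52 53
  66 67 59 54 50 23]
 [11 19 22 33 44 44 43 44 41 41 41 41 42 40 42 42 42 42 42 42 40 41 41 42
  45 45 44 45 41 22]
 [17 17 16 17 18 17 18 18 17 18 18 19 17 18 18 17 16 18 19 16 18 17 18 17
  17 18 16 18 17 16]
 [17 17 18 16 18 18 17 17 18 16 17 16 19 17 19 17 17 17 18 16 17 16 18 16
  17 18 16 17 18 19]
 [16 18 16 17 17 17 17 17 17 18 18 16 18 19 18 17 14 18 16 16 16 16 18 18
  18 19 18 18 16 16]
 [18 18 16 18 19 19 17 19 19 16 18 17 18 15 17 16 16 19 16 18 17 18 17 16
  17 16 17 18 16 17]]
```

Fz averages 1.2 N and the moment My is -0.05 N·m, which fits the lips resting lightly on the collar. I'll raise about 1.3 mm and push in.

>>> arm_command(deltas=[[0,-0.0013,0,0],[0.002,0,0,0],[0.002,0,0,0],[0.002,0,0,0],[0,0,0,0]])

```text
time: 16.55
tool_pos: [534.0, 138.1, 61.7]
tcp_rot: [-1.571, -0.0, -0.262]
contact_force: [0.7, 0.3, 0.8]
grip_width: 16.0
```

>>> arm_command(deltas=[[0.002,0,0,0],[0.002,0,0,0],[0,0,0,0]])

```text
time: 16.85
tool_pos: [537.8, 137.1, 61.8]
tcp_rot: [-1.571, -0.0, -0.262]
contact_force: [1.1, -0.5, 1.6]
grip_width: 16.2
```

>>> arm_command(deltas=[[0.0015,0,0,0],[0.0015,0,0,0],[0,0,0,0]])

```text
time: 17.15
tool_pos: [540.6, 136.4, 61.8]
tcp_rot: [-1.571, -0.0, -0.262]
contact_force: [0.6, -0.2, 0.9]
grip_width: 16.2
```

>>> arm_command(deltas=[[0.0015,0,0,0],[0.001,0,0,0],[0,0,0,0]])

```text
time: 17.45
tool_pos: [543.0, 135.7, 61.8]
tcp_rot: [-1.571, -0.0, -0.262]
contact_force: [0.2, 0.5, 0.8]
grip_width: 15.9
```

>>> arm_command(deltas=[[0.001,0,0,0],[0.001,0,0,0],[0,0,0,0]])

```text
time: 17.75
tool_pos: [544.9, 135.2, 61.8]
tcp_rot: [-1.571, -0.0, -0.262]
contact_force: [-0.5, -0.5, 1.7]
grip_width: 16.0
```

>>> arm_command(deltas=[[0.001,0,0,0],[0.001,0,0,0],[0,0,0,0]])

```text
time: 18.05
tool_pos: [546.2, 134.8, 61.6]
tcp_rot: [-1.571, 0.001, -0.262]
contact_force: [-2.7, 0.4, 2.7]
grip_width: 16.4
```

The push resistance starts 19 mm in, where I predicted lips against neck, so the lips are under the head. I'll keep pressing gently.

>>> arm_command(deltas=[[0.001,-0.0004,0,0],[0.001,0,0,0],[0,0,0,0]])

```text
time: 18.35
tool_pos: [547.3, 134.4, 61.7]
tcp_rot: [-1.571, 0.003, -0.262]
contact_force: [-4.9, 0.4, 2.6]
grip_width: 16.1
```

>>> arm_command(deltas=[[0.001,0,0,0],[0,0,0,0]])

```text
time: 18.55
tool_pos: [547.9, 134.2, 61.6]
tcp_rot: [-1.572, 0.004, -0.262]
contact_force: [-7.1, 1.8, 3.1]
grip_width: 16.0
```

>>> arm_command(deltas=[[0.001,-0.0003,0,0],[0,0,0,0]])

```text
time: 18.75
tool_pos: [548.6, 134.0, 61.8]
tcp_rot: [-1.572, 0.004, -0.262]
contact_force: [-6.6, 1.2, 2.7]
grip_width: 16.1
```

>>> arm_command(deltas=[[0.001,0,0,0],[0,0,0,0]])

```text
time: 18.95
tool_pos: [549.4, 133.7, 61.7]
tcp_rot: [-1.572, 0.005, -0.262]
contact_force: [-7.3, 1.8, 3.0]
grip_width: 16.0
```

>>> arm_command(deltas=[[0.001,-0.0002,0,0],[0.0005,0,0,0],[0,0,0,0]])

```text
time: 19.25
tool_pos: [550.9, 133.3, 61.9]
tcp_rot: [-1.572, 0.005, -0.262]
contact_force: [-7.0, 1.5, 1.7]
grip_width: 15.8
```

>>> arm_command(deltas=[[0.001,0,0,0],[0,0,0,0]])

```text
time: 19.45
tool_pos: [552.6, 133.0, 62.1]
tcp_rot: [-1.571, 0.003, -0.262]
contact_force: [-4.6, 0.8, 1.5]
grip_width: 16.1
```

>>> arm_command(deltas=[[0.001,0,0,0],[0.001,0,0,0],[0,0,0,0]])

```text
time: 19.75
tool_pos: [557.1, 132.0, 62.8]
tcp_rot: [-1.57, -0.003, -0.262]
contact_force: [1.8, 0.2, -0.2]
grip_width: 16.4
```

>>> arm_command(deltas=[[0.001,0,0,0],[0.001,0,0,0],[0,0,0,0]])

```text
time: 20.05
tool_pos: [558.6, 131.5, 62.8]
tcp_rot: [-1.57, -0.002, -0.262]
contact_force: [3.9, -1.0, -1.1]
grip_width: 16.3
```

>>> arm_command(deltas=[[0.001,0,0,0],[0.001,0,0,0],[0,0,0,0]])

```text
time: 20.35
tool_pos: [559.7, 131.2, 62.6]
tcp_rot: [-1.571, 0.0, -0.262]
contact_force: [0.9, -0.4, 0.4]
grip_width: 16.2
```

>>> arm_command(deltas=[[0.001,0,0,0],[0,0,0,0]])

```text
time: 20.55
tool_pos: [560.4, 131.0, 62.6]
tcp_rot: [-1.571, 0.001, -0.262]
contact_force: [-0.5, -0.7, 1.3]
grip_width: 16.3
```

>>> arm_command(deltas=[[0.001,0,0,0],[0.001,0,0,0],[0,0,0,0]])

```text
time: 20.85
tool_pos: [561.6, 130.7, 62.5]
tcp_rot: [-1.571, 0.002, -0.262]
contact_force: [-5.9, 1.3, 3.6]
grip_width: 16.3
```

The bridge now resists at 6 N, so the clip is home. I'll unload, open and rise.

>>> arm_command(deltas=[[-0.0016,0,0,0],[0,0,0,0]])

```text
time: 21.05
tool_pos: [561.3, 130.8, 62.6]
tcp_rot: [-1.571, -0.001, -0.262]
contact_force: [-1.0, 0.6, 1.2]
grip_width: 16.0
```

>>> arm_command(deltas=[[0,0,0,0],[0,0,0,0],[0,0,0,0],[0,0,0,0]], claw=140)

```text
time: 21.45
tool_pos: [561.2, 130.8, 62.6]
tcp_rot: [-1.571, -0.0, -0.262]
contact_force: [-0.3, 0.3, 0.3]
grip_width: 40.1
```

>>> arm_command(deltas=[[0,-0.01,0,0],[0,-0.02,0,0],[0,-0.03,0,0],[0,-0.04,0,0],[0,-0.04,0,0]])

```text
time: 21.95
tool_pos: [560.7, 130.8, 204.6]
tcp_rot: [-1.571, 0.0, -0.262]
contact_force: [0.3, 0.4, 0.3]
grip_width: 41.5
```

>>> arm_command(deltas=[[0.02,0,0,0],[0.02,0,0,0],[0.01,0,0,0],[0,0,0,0],[0,0,0,0]])

```text
time: 22.45
tool_pos: [608.6, 118.0, 202.3]
tcp_rot: [-1.571, 0.001, -0.262]
contact_force: [-0.2, -0.8, -1.3]
grip_width: 41.3
```

```bash
python3 - <<'E'
from h import *
np.set_printoptions(precision=2,suppress=True)
p=wrist(); delta([602,118,60]); s=vision.capture("scene")
for q,n in ((p,'wrist'),(s,'scene')):
  for t in ("clip","tab"):
    for d in vision.find_in(q,t): X=world(q,np.array(d["xyz"]));print(n,t,d["confidence"],X)
a=cv2.resize(p["img"][100:260,230:430,::-1],(500,400),interpolation=0)
b=cv2.resize(s["img"][165:225,345:405,::-1],(300,400),interpolation=0)
cv2.imwrite('pics/w11.png',np.hstack([a,b]))
E
```

```text
t 22.5 pos [608.49 118.13 202.34] yaw -14.999503122067022 F [ 0.36 -0.37 -0.42] w 41.654514517065394
tool delta mm [ -6.04 142.35  -1.77] twist None
wrist clip 0.96 [575.9  128.61  55.96]
wrist tab 0.79 [576.14 131.13  52.58]
scene clip 0.66 [ 320.04 -219.12    2.04]
scene tab 0.73 [ 316.9  -220.06    6.12]
scene tab 0.61 [ 461.16 -427.59    5.09]
scene tab 0.45 [570.65 121.6   54.86]
scene tab 0.39 [ 328.14 -340.69    9.  ]
```

View pics/w11.png

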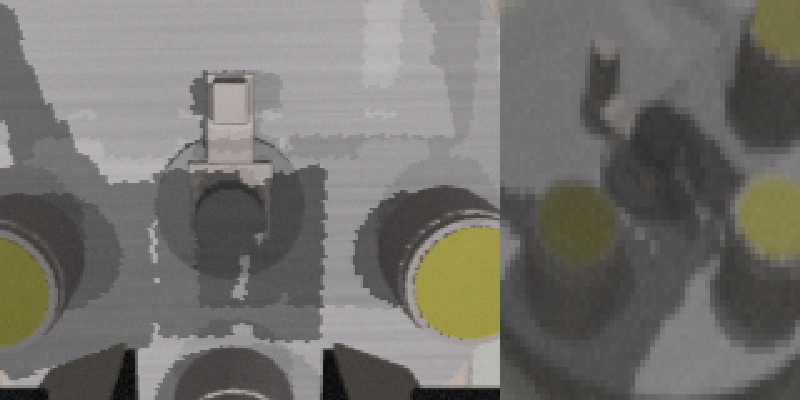

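The clip lies level round the spindle. Its tab is at crop (231,100), the bridge is tucked against and under the head at (230,180), and the arms pass both sides. The robot is clear and the jars are in place.

```bash
python3 -c "
from h import *
print(job.close_job())"
```

```text
the job is handed in; nothing more can be done
None
```

The small white clip is on the spindle and I handed the job in at about 22.5 s of the 40 s allowed. The hand-in gives no verdict, so success rests on my own checks.

**What I did**
- **Grip:** My first grip read 17.3 mm, close to the tail's 18 mm. I opened, went up about 4 mm and gripped again, then lifted the clip off the board.
- **Finding the groove:** I felt for the collar and met it lightly, at about 1 N. The push in was steady at about 7 N, then the force dropped and the clip was pulled forward as it snapped.
- **Seating:** A last check push met the bridge at about 6 N. I then took the load off, opened the gripper and rose clear.

**Last checks**
- The final wrist picture shows the clip level and centred round the spindle, with its bridge tucked against the head.
- The arm was about 140 mm above the clip with no measurable force.
- The peak push I read was about 8 N, so roughly 12 N of load on the clip against the 30 N limit.
- The jars in view were in place, but I did not measure the other things again.

**What disagreed**
- The grip width read about 16 mm on a 12 mm tab.
- The collar was met 2–5 mm lower than my tool heights predicted.
- The clip ended about 3 mm from my camera estimate of the axis. That includes up to 2.5 mm of allowed spindle play, against a limit of 4.5 mm.
- The scene camera's network saw the seated clip only weakly: tab confidence was 0.45, and its clip result was the wrong one. The wrist camera's was clear, with clip confidence at 0.96.

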